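# Set the tube clamp to its gauge mark with the thumbwheel

### The arm

A 6-joint arm with a two-finger parallel gripper is mounted at the origin on the work surface. World frame = base frame: x ahead of the robot, y to its left, z up, the work surface at z = 0. Lengths are in m, angles in rad, forces in N, time in s.
With the tool pointing down it reaches from about 0.375 to 0.9 m from the base axis. Payload 3.1 kg.
Tool frame: the origin (TCP) lies midway between the tips of the shut fingers; the grasp point (between the pads) lies 19 mm behind it; x points along the fingers, y is the direction in which the jaws open and shut, and the axes are right-handed (so a half turn about x gives the same grasp; the last joint's range is limited). The gripper opens to 87 mm and grips with 3 to 60 N. Pads are 19 mm wide; open, the fingers measure 117 mm over their backs; the gripper's body (75 mm by 190 mm) begins 51 mm behind the grasp point.
Start: joints at [-0.178, 0.527, 1.433, -0, 1.181, -0.178], TCP at [0.625, 0, 0.223] pointing down, gripper open.
Joint ranges: [-3.08, 3.08], [-0.75, 2.2], [0.22, 2.44], [-1.43, 4.57], [0, 2.65], [-2.85, 2.85]. Speed limits (rad/s): [2.79, 2.79, 3.14, 3.14, 3.14, 3.14].

### API

Orientations are given as a unit quaternion [x, y, z, w].
In Python, from rig import get_obs, imaging, robot gives the robot as it stands.
- The arm moves only by the shell command python3 -m inch 'ROWS' [FORCE]. ROWS is JSON, a list of rows, each a list of 3 entries, a list of its own where there are three numbers: the finger opening in mm, from 0 to 87, then the shift along the tool's x, y, z in mm, then the turn, a rotation vector about the tool's x, y, z in degrees. In form: [[grip, [dx, dy, dz], [wx, wy, wz]], ...]. A call has 1 to 12 rows; each row shifts and turns the pose as measured when the row begins, along the tool's axes as they then stand; what a row does not reach is not made up. A row lasts 1/8 s, in which the tool goes at most 62.5 mm and 10.7 degrees, less where a joint would pass 70% of its speed; a pose out of reach is approached as far as the arm can. A call with a gripper value outside its range is refused whole. The fingers move at their own pace and stop on an object; FORCE is the grip in N (left out, the last holds). Time passes only in rows, so rows that do not move let the fingers close. It gives the time, the measured TCP pose, the force and the opening at its end, in the units of the state.
- get_obs(): the state, without advancing time (a new reading comes with each control period).
- imaging.camera(name): name is "scene" or "side" or "wrist"; returns the picture (420x560x3 uint8, red, green, blue); there is no depth.
- imaging.camera_params(name): a dict with "camera_matrix" (3x3 intrinsics, pixels), "xyz" and "rotation" of the camera in the world. Camera axes: x right, y down, z forward; pixel columns grow to the right and rows downward; lengths in m; the calibration is good to about 2 mm. A picture is of the moment at which its call begins: read the wrist's pose just before it. camera_params takes no time and is no camera call; for the wrist camera it gives the pose at the moment of the call.
- robot.hand_in(): hands the job in, once; it reports no verdict.
Trained networks look in the newest picture that a camera, given by its name, has taken for a name from the list of things; names that differ only in an ending like _2 or _b are one class to them, and where a whole thing is asked for, a point or a joint stands for the part that bears it (a point fixed in the world has none). Each returns a list of dicts, best first, with "confidence" (0 to 1); they miss things now and then, are a little off and sometimes report something else, mostly with a low value. They report only what shows in the picture. A call takes as long as a camera call.
- imaging.cut_out(camera, target): "pixels" (420x560 bool, what is visible of it) and "box" ([centre column, centre row, width, height] in pixels, round what is visible of it).
- imaging.tip_of(camera, target): "pixel" ([column, row] in pixels: a listed point, or the origin of a listed thing).
The state is a dict: "time": time; "q": joint angles; "joint_velocities": joint speeds; "joint_torque": joint torques, N m; "position": TCP position; "tool_rot": TCP orientation; "ft_force": force on the tool from outside, world axes, zero at the start; "moment": the same for the moment, N m; "grip_width": finger opening in m.
Only numpy, scipy, OpenCV 4.12 (cv2) and the standard library are available. Lean on these libraries where they do the work, as an engineer would, in place of code of your own. Each camera call takes 0.05 s, during which the arm holds its last target. There are 200 camera calls.

### The job

Set the tube clamp for the next tube size: with a fingertip pressed lightly on top of the knurled yellow wheel, roll it, stroke after stroke, until the gap between the blue jaws has closed so far that the black pointer lies wholly over the white stripe of the red gauge tab. Move the jaw only by the wheel, leave the gauge tab where it is set, do not disturb the racks and the tube standing around, and finish with the hand clear.

Things in the scene. Friction and masses are not known exactly. Their poses are not given: they have to be found in the camera images.
- clamp: the tube clamp, dark base 210 (x) x 250 (y) x 10 mm bolted to the bench, origin under its centre; on it a white 190 x 230 mm head on spring mounts. The jaw slides along its y; the fixed blue jaw stands towards -y, its face at y = -45 mm. Grey wheel housing: x -75 to -15, y -45 to 45, top at z = 71. Both blue jaws: x 5 to 65, tops at z = 68. Scale rail: x 75 to 89, top at z = 54 mm
- wheel: the knurled thumbwheel, yellow with black ribs, radius 28 mm, 20 mm wide, origin at its centre, axis level along the clamp's x; its top 18 mm stands out of the housing. Rolling its top towards the clamp's -y (the fixed jaw) closes the gap, the other way opens it: 1 mm of jaw per 4.7 mm of rim travel (6 mm per radian). It turns with about 1 N at the rim and stays where left
- crown (a point): topmost point of the wheel when not pressed, 89 mm above the bench, mid width; does not turn with the wheel, axes parallel to the clamp's. The clamp's whole head, with wheel, jaws and gauge tab, is sprung: pressed from above it sinks after about 1 N, then 1.5 N per mm, to a stop 5 mm down (about 8 N). Over 25 N on the wheel is too hard
- jaw: the moving blue jaw, 60 (x) x 20 (y) x 40 mm, slides along the clamp's y; origin under its centre. Moves with the wheel only; do not push it directly
- pointer (a point): tip of the black pointer, a bar 4 mm wide that sticks out of the moving jaw's top towards the clamp's +x, over the near half of the gauge tab; the point is at the middle of its width, axes parallel to the clamp's. At the start it lies 9 to 35 mm from the stripe, on the +y (open) side
- gauge: the red gauge tab, 26 (x) x 30 (y) x 9 mm, on the scale rail, origin under its centre; stiff, set beforehand and not to be moved or touched
- mark (a point): middle of the white stripe across the top of the gauge tab; the stripe is 8 mm wide along the clamp's y, axes parallel to the clamp's. The job is done when pointer has the same clamp y as this point, to within 2 mm
- tube_rack: bystander: loose yellow rack 100 x 80 x 58 mm with two blue-capped tubes, 102 mm tall in all, origin under its centre
- mini_rack: bystander: loose red rack 90 x 50 x 38 mm with small white-capped vials, 48 mm tall in all, origin under its centre
- lone_tube: bystander: loose upright white tube with blue cap, diameter 35 mm, 115 mm tall, origin under its centre

How it is judged:
On the way:
1. a fingertip presses on the wheel (contact force between the fingers and wheel above 0.5 N), for 0.2 s.
At the end, for the whole second after the job is handed in: The pointer's middle is within 2 mm of the middle of the gauge stripe (so the 4 mm pointer lies within the 8 mm stripe), and wheel and jaw are at rest (y of pointer in the frame of mark between -0.002 and 0.002 m and angular speed of wheel below 0.1 rad/s and linear speed of jaw below 0.005 m/s); the robot touches nothing.
It fails at once if the moving jaw is pushed directly (over 2 N) (contact force between any of the fingers, the arm and jaw above 2 N).
It fails at once if the gauge tab is pushed (over 2 N) or shifted by over 7.5 mm (contact force between any of the fingers, the arm and gauge above 2 N or distance of gauge from where it was at the start of the episode above 0.0075 m).
It fails at once if the wheel is pressed with over 25 N (contact force between any of the fingers, the arm and wheel above 25 N).
It fails at once if a rack or the lone tube is moved by over 20 mm, lifted or tipped (distance of any of tube_rack, mini_rack, lone_tube from where it was at the start of the episode above 0.02 m or angle between any of tube_rack, mini_rack, lone_tube's own z axis and vertical above 0.3 rad).
It also fails if it takes over 54 s, if anything falls off the work surface, if the arm or the gripper's body presses on something with over 40 N, if the wrist force passes 120 N, or if a joint passes its speed limit or range.

## Working session

There is one attempt and no reset: what is moved stays moved. The work goes in short steps, Python scripts to look and compute and a shell command to move; the robot and the scene stay as the last step left them, time stands still between calls to the robot, and variables do not carry over. Pictures are saved under pics/ and viewed, about 8 in all and at most 12, crops included, and the job is handed in when it is done.

```bash
mkdir -p pics; cat > h.py <<'E'
import numpy as np, cv2
from rig import get_obs, imaging, robot
def ray(cam,px,z):
    p=imaging.camera_params(cam);K=np.array(p["camera_matrix"]);R=np.array(p["rotation"])
    if R.shape!=(3,3):
        from scipy.spatial.transform import Rotation as Q; R=Q.from_quat(R).as_matrix()
    d=R@np.linalg.inv(K)@[px[0],px[1],1];o=np.array(p["xyz"]);return o+d*(z-o[2])/d[2]
def save(cam,name):
    im=imaging.camera(cam);cv2.imwrite(f"pics/{name}.png",im[:,:,::-1]);return im
E
python3 - <<'E'
from h import *
Z=dict(crown=.089,pointer=.068,mark=.063,jaw=.02,clamp=0,gauge=.054,wheel=.061,lone_tube=0,tube_rack=0,mini_rack=0)
ims=[]
for c in ["scene","side","wrist"]:
    ims.append(save(c,c+"0"))
    for n,z in Z.items():
        r=imaging.tip_of(c,n)
        for d in r[:2]: print(c,n,round(d["confidence"],2),np.round(d["pixel"],1),np.round(ray(c,d["pixel"],z),4))
    print(c,np.round(imaging.camera_params(c)["xyz"],3))
o=get_obs();print(o["position"],o["tool_rot"],o["time"],o["ft_force"])
E
```

```text
scene crown 0.77 [241.8 200.2] [ 0.5297 -0.0439  0.089 ]
scene pointer 0.62 [160.3 214.3] [ 0.61   -0.2377  0.068 ]
scene pointer 0.54 [214.5 233.9] [ 0.6497 -0.0738  0.068 ]
scene mark 0.46 [206.5 233.8] [ 0.6485 -0.0954  0.063 ]
scene jaw 0.54 [224.9 236.3] [ 0.6006 -0.0704  0.02  ]
scene clamp 0.97 [232.7 236.1] [ 0.5735 -0.0606  0.    ]
scene gauge 0.49 [206.3 235.1] [ 0.6436 -0.0992  0.054 ]
scene wheel 0.43 [237.  209.6] [ 0.5361 -0.0569  0.061 ]
scene lone_tube 0.85 [308.9 267.1] [0.6382 0.1559 0.    ]
scene tube_rack 0.88 [194.2 189.3] [ 0.3901 -0.253   0.    ]
scene mini_rack 0.94 [162.6 215.9] [ 0.5373 -0.2836  0.    ]
scene mini_rack 0.5 [204.1 232. ] [ 0.5756 -0.1409  0.    ]
scene [1.286 0.248 0.658]
side crown 0.71 [279.4 239.9] [ 0.5263 -0.0455  0.089 ]
side pointer 0.97 [336.2 242. ] [ 0.6598 -0.0621  0.068 ]
side mark 0.49 [335.  252.6] [ 0.6463 -0.0916  0.063 ]
side jaw 0.91 [314.2 255. ] [ 0.6147 -0.0415  0.02  ]
side jaw 0.56 [301.1 214. ] [0.6329 0.126  0.02  ]
side clamp 0.94 [301.3 269.8] [ 0.5762 -0.0631  0.    ]
side gauge 0.56 [333.8 255.5] [ 0.6443 -0.0909 
[... 485 characters left out ...]
78 -0.0787  0.068 ]
wrist mark 0.59 [305.9 270.3] [ 0.6479 -0.0938  0.063 ]
wrist jaw 0.72 [279.2 228. ] [ 0.6159 -0.0566  0.02  ]
wrist jaw 0.67 [307.3 268.7] [ 0.6528 -0.1138  0.02  ]
wrist clamp 0.9 [247.4 230.5] [ 0.5725 -0.0672  0.    ]
wrist gauge 0.6 [307.  269.6] [ 0.6498 -0.0975  0.054 ]
wrist wheel 0.94 [206.6 232. ] [ 0.5343 -0.0468  0.061 ]
wrist lone_tube 0.76 [304.3  53.3] [0.6458 0.1501 0.    ]
wrist lone_tube 0.27 [314.8 259.1] [ 0.6645 -0.1094  0.    ]
wrist tube_rack 0.72 [317.7 259. ] [ 0.6685 -0.1092  0.    ]
wrist [0.625 0.073 0.384]
[6.24975346e-01 2.42321183e-05 2.22541733e-01] [-0.49998402 -0.50000401  0.50001359 -0.49999838] 1.65 [-1.01797    -0.00487622 -0.88540631]
```

View pics/scene0.png

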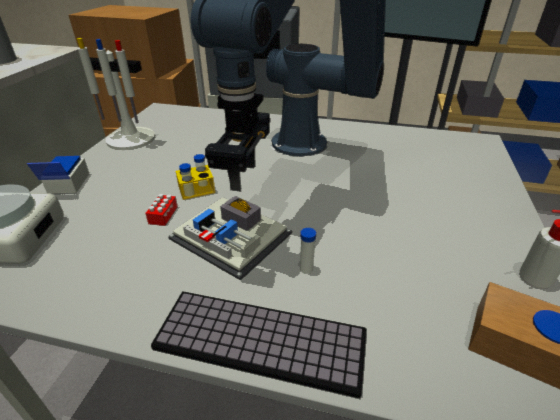

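View pics/wrist0.png

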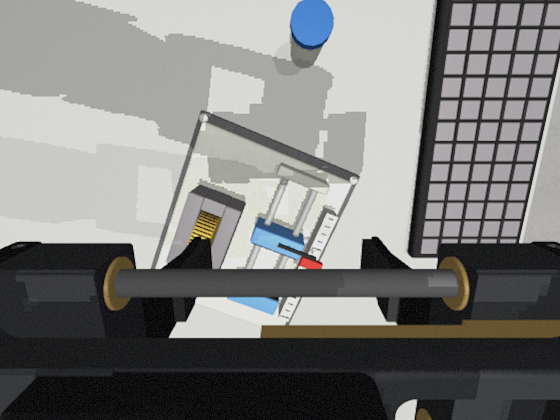

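The wrist view shows the clamp yawed about -22°. Its base corners are at (204,117) and (357,180), the wheel is at (205,228), the pointer runs from (278,246) to (312,260) and the red tab is at (312,264). Next I'll work out the clamp frame and the first move.

```bash
cat >> h.py <<'E'
from scipy.spatial.transform import Rotation as Q
def frame():
    f=np.load("frame.npy");return f[:2],f[2]
def toC(p):
    o,a=frame();d=np.array(p[:2])-o;return np.array([d[0]*np.cos(a)+d[1]*np.sin(a),-d[0]*np.sin(a)+d[1]*np.cos(a)])
def toW(c):
    o,a=frame();return o+[c[0]*np.cos(a)-c[1]*np.sin(a),c[0]*np.sin(a)+c[1]*np.cos(a)]
def delta(target):
    o=get_obs();T=Q.from_quat(o["tool_rot"]);return np.round(T.inv().apply(np.array(target)-o["position"])*1000,1)
E
python3 - <<'E'
from h import *
A=ray("wrist",(204,116),.01)[:2];B=ray("wrist",(358,180),.01)[:2]
d=B-A;a=np.arctan2(d[1],d[0]);print(A,B,np.linalg.norm(d),np.degrees(a))
c=(A+B)/2-.125*np.array([-np.sin(a),np.cos(a)]);print(c)
np.save("frame.npy",[*c,a])
for n,p in dict(crownW=(.5314,-.0477),crownS=(.5263,-.0455),crownSc=(.5297,-.0439),clampW=(.5725,-.0672),clampS=(.5762,-.0631),clampSc=(.5735,-.0606),ptrW=(.6578,-.0787),ptrS=(.6598,-.0621),ptrSc=(.6497,-.0738),mW=(.6479,-.0938),mS=(.6463,-.0916),mSc=(.6485,-.0954)).items(): print(n,np.round(toC(p)*1000,1))
w=toW((-.045,0));print(w)
o=get_obs();T=Q.from_quat(o["tool_rot"]);print(T.as_matrix().round(2)); 
print(delta([*w,.12]))
E
```

```text
[0.52735779 0.08051548] [0.71485737 0.00357751] 0.20267102175840485 -22.31014466701195
[ 0.57365508 -0.07359632]
crownW [-48.9   7.9]
crownS [-54.5   8. ]
crownSc [-51.9  10.8]
clampW [-3.5  5.5]
clampS [-1.6 10.7]
clampSc [-5.1 12. ]
ptrW [79.8 27.2]
ptrS [75.3 43.3]
ptrSc [70.4 28.7]
mW [76.4  9.5]
mS [74.  10.9]
mSc [77.5  8.2]
[ 0.53202367 -0.05651342]
[[-0.  1.  0.]
 [-0.  0. -1.]
 [-1. -0.  0.]]
[102.5 -92.9  56.5]
```

```bash
python3 - <<'E'
from h import *
f=np.load("frame.npy");f[:2]=toW((-.005,.009));np.save("frame.npy",f);print(f)
w=toW((-.045,.0));print(w,delta([*w,.125]))
E
```

```text
[ 0.57244595 -0.06337194 -0.38938548]
[ 0.53081453 -0.04628904] [ 97.5 -94.2  46.3]
```

```bash
python3 -m inch '[[0,[10,-19,9],[0,0,0]],[0,[10,-19,9],[0,0,0]],[0,[10,-19,9],[0,0,0]],[0,[10,-19,9],[0,0,0]],[0,[10,-18,10],[0,0,0]],[0,[0,0,0],[7.5,0,0]],[0,[0,0,0],[7.5,0,0]],[0,[0,0,0],[7.3,0,0]],[0,[0,0,0],[0,0,0]]]' 5
python3 - <<'E'
from h import *
o=get_obs();w=toW((-.045,0));print(delta([*w,.100]),toC(o["position"]),Q.from_quat(o["tool_rot"]).as_matrix().round(3),o["ft_force"])
for c in ["wrist","side","scene"]:
    im=save(c,c+"1")
    for n,z in dict(crown=.089,pointer=.067,mark=.063).items():
        for d in imaging.tip_of(c,n)[:2]: print(c,n,round(d["confidence"],2),np.round(d["pixel"],1),np.round(toC(ray(c,d["pixel"],z))*1000,1))
    if c!="wrist":
        x,y=(300,245) if c=="side" else (222,222)
        ims=cv2.resize(im[y-45:y+45,x-60:x+60],(400,300),interpolation=cv2.INTER_CUBIC); 
        a=ims if c=="side" else np.hstack([a,ims])if False else ims
        cv2.imwrite(f"pics/c_{c}.png",a[:,:,::-1])
A=[cv2.imread(f"pics/c_{c}.png") for c in("side","scene")]
cv2.imwrite("pics/m1.png",np.vstack([np.hstack(A),np.hstack([cv2.resize(cv2.imread("pics/wrist1.png"),(400,300)),0*A[0]])]))
E
```

```text
time: 2.78
position: [0.5291, -0.0476, 0.1718]
tool_rot: [0.59, 0.39, -0.589, 0.391]
ft_force: [0.2, 0.2, -0.4]
grip_width: 0.0057
[71.8  0.8 -1.9] [-0.04606786 -0.00190195] [[ 0.003  0.921 -0.39 ]
 [-0.001 -0.39  -0.921]
 [-1.     0.003 -0.001]] [ 0.16222879  0.18637389 -0.40212034]
wrist crown 0.83 [286.7 212.2] [-45.4  -1.8]
wrist crown 0.63 [428.6 179.4] [71.2 24.9]
wrist pointer 0.68 [432.5 181.6] [85.5 18.7]
wrist pointer 0.6 [428.2 202.3] [83.8 -0.4]
wrist mark 0.62 [424.7 199.5] [82.2  1.2]
side crown 0.62 [279.6 241. ] [-48.6  -4.8]
side pointer 0.65 [338.7 243.7] [86.4 30.1]
side mark 0.42 [335.  254.1] [79.2 -3.3]
scene crown 0.9 [240.6 201.8] [-39.7   3.9]
scene pointer 0.86 [213.7 237.1] [84.2 25.5]
scene pointer 0.5 [305.8 267.5] [ 40.  256.7]
scene mark 0.62 [205.5 233.3] [82.6 -4.1]
scene mark 0.23 [241.  210.6] [-37.    5.4]
```

View pics/m1.png

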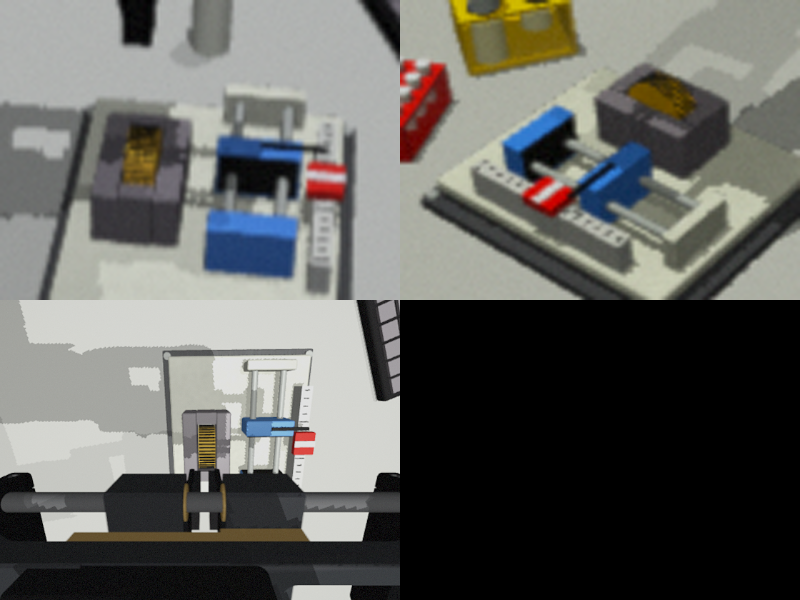

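```bash
python3 -m inch '[[0,[20,0,-4],[0,0,0]],[0,[20,0,-4],[0,0,0]],[0,[20,0.4,-3],[0,0,0]],[0,[14,0.4,-2],[0,0,0]],[0,[5,0,0],[0,0,0]],[0,[3,0,0],[0,0,0]],[0,[1.5,0,0],[0,0,0]]]'
python3 - <<'E'
from h import *
o=get_obs();print(toC(o["position"])*1000,o["position"][2],o["ft_force"])
E
```

```text
time: 4.25
position: [0.5372, -0.0363, 0.0874]
tool_rot: [0.591, 0.389, -0.588, 0.392]
ft_force: [-1.2, -0.6, 3.7]
grip_width: 0.0004
[-42.90536218  11.62946343] 0.08742031403549558 [-1.17801231 -0.59865108  3.74731291]
```

```bash
python3 -m inch '[[0,[0.5,0,4],[0,0,0]],[0,[0.2,0,4],[0,0,0]],[0,[0.2,0,4],[0,0,0]],[0,[0.2,0,4],[0,0,0]],[0,[0.2,0,4],[0,0,0]],[0,[0.2,0,4],[0,0,0]]]'
python3 - <<'E'
from h import *
o=get_obs();print(toC(o["position"])*1000,o["position"][2],o["ft_force"])
im=save("wrist","w2")
for n,z in dict(crown=.089,pointer=.067,mark=.063).items():
    for d in imaging.tip_of("wrist",n)[:2]: print(n,round(d["confidence"],2),np.round(d["pixel"],1),np.round(toC(ray("wrist",d["pixel"],z))*1000,1))
E
```

```text
time: 5.0
position: [0.5276, -0.0594, 0.0876]
tool_rot: [0.592, 0.388, -0.587, 0.393]
ft_force: [-0.5, 1.9, 3.0]
grip_width: 0.0005
[-42.97812568 -13.31993203] 0.08762159712055619 [-0.52433339  1.89235892  3.02319478]
crown 0.81 [288.  233.7] [-41.8  -1.3]
pointer 0.72 [489.9 196.6] [84.7 13.1]
mark 0.69 [479.8 214. ] [82.9  0.7]
```

View pics/w2.png

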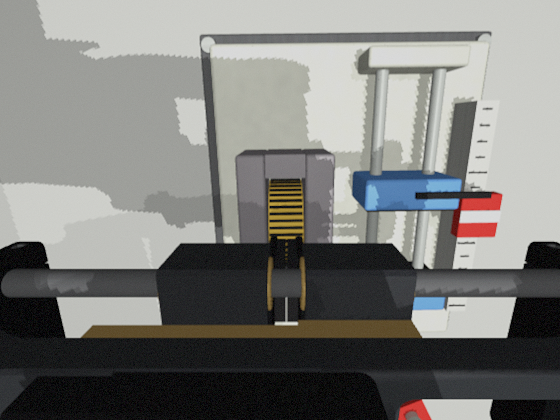

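The wrist view shows the pointer tip at about (488,195) and the stripe middle at (479,215). That leaves about 12 mm of jaw travel, and the stroke moved the jaw 5 mm as expected. Now the next stroke.

```bash
python3 -m inch '[[0,[-10,0,0],[0,0,0]],[0,[0,0,-12],[0,0,0]],[0,[0,-1.5,-13],[0,0,0]],[0,[8,0,0],[0,0,0]],[0,[2.5,0,0],[0,0,0]],[0,[0.5,0,1],[0,0,0]],[0,[0.2,0,4],[0,0,0]],[0,[0.2,0,4],[0,0,0]],[0,[0.2,0,4],[0,0,0]],[0,[0.2,0,4],[0,0,0]],[0,[0.2,0,4],[0,0,0]],[0,[0.2,0,4],[0,0,0]]]'
cat > look.py <<'E'
from h import *
import sys
o=get_obs();print(toC(o["position"])*1000,o["position"][2],o["ft_force"],o["time"])
im=save("wrist",sys.argv[1]);y={}
for n,z in dict(pointer=.067,mark=.063).items():
    for d in imaging.tip_of("wrist",n)[:2]: print(n,round(d["confidence"],2),np.round(d["pixel"],1),np.round(toC(ray("wrist",d["pixel"],z))*1000,1))
E
python3 look.py w3
```

```text
time: 6.7
position: [0.5278, -0.0584, 0.0866]
tool_rot: [0.593, 0.387, -0.586, 0.393]
ft_force: [-0.6, 1.3, 5.5]
grip_width: 0.0008
[-43.20310295 -12.31386325] 0.08658159569063656 [-0.56301281  1.30200481  5.54480952] 6.7
pointer 0.65 [490.6 203.4] [85.3  9.8]
mark 0.7 [480.7 217.2] [83.2 -0.4]
```

```bash
python3 - <<'E'
import cv2,numpy as np
A=[cv2.resize(cv2.imread(f"pics/{n}.png")[140:290,350:520],(400,353),interpolation=cv2.INTER_CUBIC) for n in("w2","w3")]
cv2.imwrite("pics/m3.png",np.hstack(A))
for n in("w2","w3"):
    im=cv2.imread(f"pics/{n}.png").astype(int)
    print([tuple(im[r,488]) for r in range(188,240,2)])
E
```

```text
[(np.int64(201), np.int64(206), np.int64(205)), (np.int64(192), np.int64(196), np.int64(195)), (np.int64(19), np.int64(20), np.int64(17)), (np.int64(35), np.int64(34), np.int64(36)), (np.int64(36), np.int64(35), np.int64(32)), (np.int64(51), np.int64(54), np.int64(165)), (np.int64(62), np.int64(67), np.int64(213)), (np.int64(61), np.int64(66), np.int64(211)), (np.int64(61), np.int64(69), np.int64(213)), (np.int64(60), np.int64(66), np.int64(212)), (np.int64(50), np.int64(57), np.int64(206)), (np.int64(149), np.int64(151), np.int64(179)), (np.int64(219), np.int64(219), np.int64(217)), (np.int64(217), np.int64(217), np.int64(216)), (np.int64(216), np.int64(217), np.int64(216)), (np.int64(216), np.int64(216), np.int64(215)), (np.int64(217), np.int64(217), np.int64(216)), (np.int64(176), np.int64(177), np.int64(211)), (np.int64(52), np.int64(59), np.int64(211)), (np.int64(60), np.int64(63), np.int64(212)), (np.int64(59), np.int64(63), np.int64(211)), (np.int64(55), np.int64(63), np.int64(211)), (np.int64(59), np.int64(63), np.int64(212)), (np.int64(56), np.int64(63), np.int64(210)), (np.
[... 575 characters left out ...]
nt64(155)), (np.int64(49), np.int64(54), np.int64(203)), (np.int64(202), np.int64(203), np.int64(206)), (np.int64(216), np.int64(218), np.int64(216)), (np.int64(217), np.int64(217), np.int64(217)), (np.int64(218), np.int64(218), np.int64(218)), (np.int64(217), np.int64(218), np.int64(217)), (np.int64(218), np.int64(218), np.int64(217)), (np.int64(81), np.int64(84), np.int64(208)), (np.int64(57), np.int64(61), np.int64(211)), (np.int64(59), np.int64(64), np.int64(211)), (np.int64(61), np.int64(67), np.int64(212)), (np.int64(55), np.int64(62), np.int64(210)), (np.int64(59), np.int64(65), np.int64(212)), (np.int64(52), np.int64(59), np.int64(211)), (np.int64(162), np.int64(167), np.int64(201))]
```

View pics/m3.png

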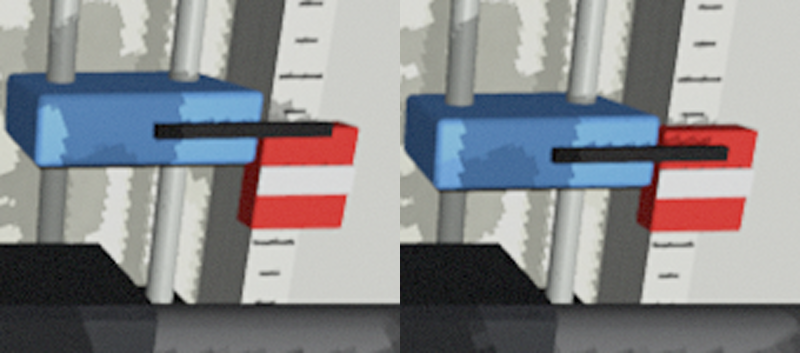

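```bash
python3 - <<'E'
from h import *
for px,z in(((488,205),.068),((488,205),.065),((488,217.5),.063),((488,211.5),.063),((488,223.5),.063)): print(toC(ray("wrist",px,z-.002))*1000)
E
```

```text
[84.51371081  8.58610617]
[86.63475047  7.74420071]
[89.47050582 -1.32146986]
[88.78396069  2.78525859]
[90.16478019 -5.4744326 ]
```

Right panel (now): the pointer is centred at row 205 and the stripe spans rows 211–223, so about 9.5 mm of jaw travel remains. That means one full stroke and then a measured partial one.

```bash
python3 -m inch '[[0,[-10,0,0],[0,0,0]],[0,[0,0,-12],[0,0,0]],[0,[0,-1,-13],[0,0,0]],[0,[8,0,0],[0,0,0]],[0,[2,0,0],[0,0,0]],[0,[0.3,0,1],[0,0,0]],[0,[0.1,0,4],[0,0,0]],[0,[0.1,0,4],[0,0,0]],[0,[0.1,0,4],[0,0,0]],[0,[0.1,0,4],[0,0,0]],[0,[0.1,0,4],[0,0,0]],[0,[0.1,0,4],[0,0,0]]]'
cat > look.py <<'E'
from h import *
import sys
o=get_obs();print(toC(o["position"])*1000,o["position"][2],o["ft_force"],o["time"])
im=save("wrist",sys.argv[1]).astype(int);c=488
if len(sys.argv)>2:c=int(sys.argv[2])
s=im[150:280,c-2:c+3].mean(1)
print("".join("k" if p.max()<75 else "R" if p[0]>1.7*p[1] else "w" if p.min()>190 else "." for p in s),"from row 150")
E
python3 look.py w4
```

```text
time: 8.35
position: [0.5277, -0.0562, 0.0868]
tool_rot: [0.594, 0.387, -0.586, 0.393]
ft_force: [-0.6, 0.3, 3.7]
grip_width: 0.0004
[-44.13567776 -10.35714455] 0.08684404903080506 [-0.58000948  0.3489217   3.68513897] 8.35
wwwwwwwwwwwwwwwwwwwwwwwwww.wwwwwwwwwwwwwwwwww.RRRRRRRRRRRRRRRRRR......wwwwww.RRRRRRRRRRRRR..wwwwwwwwwwwwwwwwwwwwwwwwww.kkkkk...... from row 150
```

```bash
python3 - <<'E'
from h import *
im=cv2.imread("pics/w4.png");cv2.imwrite("pics/m4.png",cv2.resize(im[180:250,430:520],(720,560),interpolation=cv2.INTER_CUBIC))
for r in range(208,232): print(r,im[r,476:492:5,:].tolist())
E
```

```text
208 [[54, 58, 203], [59, 66, 207], [56, 65, 211], [59, 63, 210]]
209 [[45, 53, 180], [52, 58, 199], [56, 61, 211], [62, 66, 212]]
210 [[44, 49, 172], [41, 45, 177], [61, 70, 214], [60, 67, 212]]
211 [[42, 45, 166], [39, 42, 165], [60, 67, 209], [57, 62, 212]]
212 [[28, 29, 119], [33, 38, 127], [42, 43, 165], [57, 60, 212]]
213 [[16, 19, 16], [18, 18, 24], [23, 26, 35], [78, 81, 209]]
214 [[39, 40, 39], [36, 35, 35], [41, 42, 36], [167, 169, 203]]
215 [[44, 41, 43], [36, 34, 34], [43, 42, 44], [213, 213, 210]]
216 [[44, 43, 45], [43, 41, 40], [40, 40, 41], [219, 220, 218]]
217 [[41, 42, 40], [40, 39, 41], [39, 41, 40], [217, 217, 216]]
218 [[32, 34, 32], [47, 46, 47], [40, 40, 36], [216, 217, 216]]
219 [[133, 133, 133], [144, 142, 143], [153, 152, 154], [217, 217, 216]]
220 [[202, 202, 201], [206, 207, 206], [211, 212, 211], [215, 216, 215]]
221 [[219, 220, 220], [220, 220, 220], [219, 218, 218], [217, 216, 217]]
222 [[217, 218, 217], [217, 217, 217], [218, 218, 217], [217, 217, 216]]
223 [[217, 217, 217], [217, 217, 216], [217, 217, 216], [216, 216, 215]]
224 [[218, 218, 217], [219, 218, 216], [218, 218, 217], [219, 219, 216]]
225 [[214, 214, 215], [212, 213, 215], [211, 211, 215], [210, 210, 217]]
226 [[177, 178, 214], [173, 173, 212], [166, 166, 215], [152, 153, 213]]
227 [[77, 81, 211], [60, 65, 211], [59, 64, 212], [56, 63, 212]]
228 [[56, 63, 213], [55, 61, 211], [56, 61, 211], [55, 58, 211]]
229 [[60, 66, 213], [64, 69, 213], [56, 62, 211], [59, 64, 211]]
230 [[59, 66, 212], [58, 64, 211], [60, 63, 211], [63, 68, 213]]
231 [[57, 64, 211], [58, 64, 211], [61, 67, 213], [56, 59, 211]]
```

View pics/m4.png

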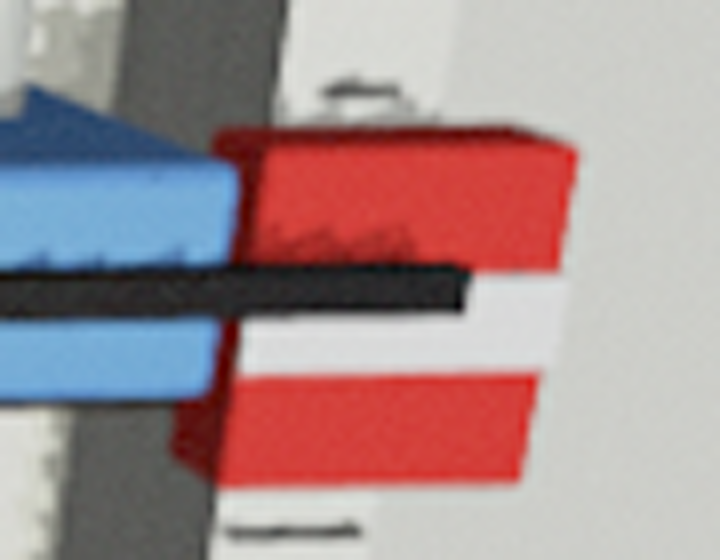

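Pointer is centred at row 216 and the stripe spans 214–226, centred at 220. About 3–4 mm of jaw travel remains once parallax is included. I'll do a 14 mm stroke, then lift and look from straight above.

```bash
python3 -m inch '[[0,[-10,0,0],[0,0,0]],[0,[0,0,-9],[0,0,0]],[0,[0,0,-9],[0,0,0]],[0,[8,0,0],[0,0,0]],[0,[2,0,0],[0,0,0]],[0,[0.3,0,1],[0,0,0]],[0,[0.1,0,3.5],[0,0,0]],[0,[0.1,0,3.5],[0,0,0]],[0,[0.1,0,3.5],[0,0,0]],[0,[0.1,0,2.5],[0,0,0]],[0,[0,0,0],[0,0,0]]]'
python3 -m inch '[[0,[-6,0,0],[0,0,0]],[0,[-15,0,10],[0,0,0]],[0,[-15,0,20],[0,0,0]],[0,[0,0,25],[0,0,0]],[0,[0,0,13],[0,0,0]],[0,[0,0,0],[0,0,0]]]'
python3 - <<'E'
from h import *
o=get_obs();print(toC(o["position"])*1000,o["position"][2],o["ft_force"],o["time"])
im=save("wrist","w5");p=imaging.camera_params("wrist");print("cam",toC(p["xyz"])*1000,p["xyz"][2])
for n,z in dict(pointer=.067,mark=.063).items():
    for d in imaging.tip_of("wrist",n)[:2]: print(n,round(d["confidence"],2),np.round(d["pixel"],1),np.round(toC(ray("wrist",d["pixel"],z))*1000,1))
E
```

```text
time: 9.78
position: [0.5297, -0.0507, 0.0866]
tool_rot: [0.594, 0.388, -0.585, 0.392]
ft_force: [-0.5, -0.8, 4.0]
grip_width: 0.0005
time: 10.52
position: [0.5006, -0.1165, 0.125]
tool_rot: [0.594, 0.388, -0.586, 0.392]
ft_force: [-0.3, -0.3, -0.6]
grip_width: 0.0004
[-46.33310744 -76.47077887] 0.1250212653230385 [-0.33560586 -0.25347744 -0.56528481] 10.525
cam [-47.50996042  -4.06914891] 0.28714172026201235
pointer 0.79 [471.6 112.3] [84.8  3. ]
mark 0.89 [466.7 113.7] [83.6  2.6]
```

View pics/w5.png

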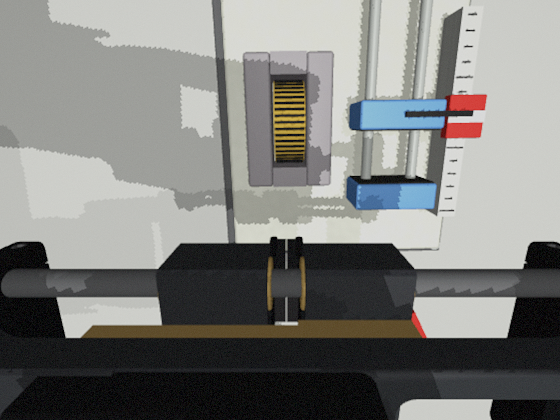

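```bash
cat > fine.py <<'E'
from h import *
import sys
im=imaging.camera("wrist").astype(int) ; cv2.imwrite(f"pics/{sys.argv[1]}.png",im[:,:,::-1].astype(np.uint8))
c0=imaging.tip_of("wrist","gauge")[0]["pixel"];print(c0)
lo,hi=int(c0[1])-30,int(c0[1])+30
for c in range(int(c0[0])-16,int(c0[0])+22,4):
    s=im[lo:hi,c-1:c+2].mean(1)
    k=[lo+i for i,p in enumerate(s) if p.max()<90]
    r=[lo+i for i,p in enumerate(s) if p[0]>2*p[1] and p[0]>120]
    print(c,"black",(k[0],k[-1],len(k)) if k else None,"red",(r[0],r[-1]) if r else None,"".join("k" if p.max()<90 else "R" if p[0]>2*p[1] else "w" if p.min()>170 else "." for p in s))
E
python3 fine.py w6; python3 - <<'E'
import cv2
cv2.imwrite("pics/m6.png",cv2.resize(cv2.imread("pics/w6.png")[80:150,430:500],(560,560),interpolation=cv2.INTER_CUBIC))
E
```

```text
[460.9, 119.6]
444 black (89, 148, 22) red None k.k.kkk.kk.k............kkkkk...........kRRRRRRkRRR..kkkkkkk
448 black (89, 118, 13) red (125, 139) kkkkkk...RRRRRRRRRRRRRRkkkkkkk......RRRRRRRRRRRRRRR.wwwwwwww
452 black (113, 117, 5) red (97, 139) ........RRRRRRRRRRRRRRRRkkkkk.wwwwwwRRRRRRRRRRRRRRRwwwwwwwww
456 black (113, 117, 5) red (97, 139) wwwwwwwwRRRRRRRRRRRRRRRRkkkkk.wwwwwwRRRRRRRRRRRRRRR.wwwwwwww
460 black (113, 117, 5) red (97, 139) wwww..w.RRRRRRRRRRRRRRRRkkkkk.wwwwwwRRRRRRRRRRRRRRRwwwwwwwww
464 black (113, 117, 5) red (97, 139) wwww..wwRRRRRRRRRRRRRRRRkkkkk.wwwwwwRRRRRRRRRRRRRRR.wwwwwwww
468 black (113, 117, 5) red (97, 139) wwwwwww.RRRRRRRRRRRRRRRRkkkkk.wwwwwwRRRRRRRRRRRRRRR.wwwwwwww
472 black (113, 117, 5) red (97, 139) wwwwwwwwRRRRRRRRRRRRRRRRkkkkk.wwwwwwRRRRRRRRRRRRRRRwwwwwwwww
476 black None red (97, 138) wwwwwwwwRRRRRRRRRRRRRRR.wwwwwwwwwwwwRRRRRRRRRRRRRR.wwwwwwwww
480 black None red (97, 138) wwwwwwwwRRRRRRRRRRRRRRR.wwwwwwwwwwwwRRRRRRRRRRRRRR.wwwwwwwww
```

View pics/m6.png

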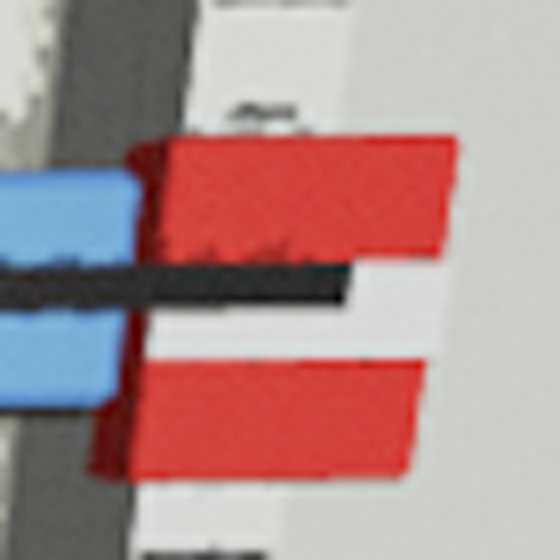

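```bash
python3 - <<'E'
from h import *
for px,z in(((466,115.6),.069),((466,115.6),.067),((466,115.6),.065),((466,118.7),.063),((466,112.3),.063),((466,125.2),.063)): print(z,toC(ray("wrist",px,z))*1000)
E
```

```text
0.069 [79.54989752  1.563358  ]
0.067 [80.71971578  1.60533291]
0.065 [81.88953404  1.64730782]
0.063 [83.37248981 -0.43572007]
0.063 [82.7278001   3.93925063]
0.063 [84.03440812 -4.92760694]
```

Straight-down view: the pointer is centred at row 115.6 and the stripe spans 112–125, centred at 118.7. About 2.0 mm of jaw travel (9.5 mm of rim) is left.

```bash
python3 -m inch '[[0,[0,0,-21],[0,0,0]],[0,[0,1,-21],[0,0,0]],[0,[0,0,-20],[0,0,0]],[0,[0,0,-20],[0,0,0]],[0,[14,0,0],[0,0,0]],[0,[12,0,0],[0,0,0]]]'
python3 - <<'E'
from h import *
o=get_obs();print(toC(o["position"])*1000,o["position"][2],o["ft_force"],o["time"])
E
```

```text
time: 11.52
position: [0.5354, -0.0348, 0.0972]
tool_rot: [0.592, 0.39, -0.584, 0.394]
ft_force: [-0.4, 0.3, 0.1]
grip_width: 0.0004
[-45.11630641  12.33069517] 0.09717325454850562 [-0.38913092  0.32197808  0.10855627] 11.525
```

```bash
python3 -m inch '[[0,[0,0,5],[0,0,0]],[0,[8,0,0],[0,0,0]],[0,[2,0,0],[0,0,0]],[0,[0.3,0,0],[0,0,0]]]'
python3 - <<'E'
from h import *
o=get_obs();print(toC(o["position"])*1000,o["position"][2],o["ft_force"],o["time"])
E
```

```text
time: 12.02
position: [0.5323, -0.0411, 0.0856]
tool_rot: [0.592, 0.39, -0.586, 0.392]
ft_force: [-0.8, 1.9, 6.3]
grip_width: 0.0004
[-45.56654779   5.36417045] 0.0856230911923752 [-0.84773505  1.91238952  6.30589924] 12.025
```

```bash
python3 -m inch '[[0,[0,0,3],[0,0,0]],[0,[0,0,3],[0,0,0]],[0,[0,0,3],[0,0,0]],[0,[0,0,0],[0,0,0]]]'
python3 -m inch '[[0,[-6,0,0],[0,0,0]],[0,[-15,0,10],[0,0,0]],[0,[-15,0,20],[0,0,0]],[0,[0,0,25],[0,0,0]],[0,[0,0,13],[0,0,0]],[0,[0,0,0],[0,0,0]],[0,[0,0,0],[0,0,0]]]'
python3 fine.py w7
```

```text
time: 12.52
position: [0.5287, -0.0499, 0.0873]
tool_rot: [0.593, 0.39, -0.585, 0.392]
ft_force: [-0.7, 0.7, 3.7]
grip_width: 0.0004
time: 13.4
position: [0.5012, -0.1166, 0.1261]
tool_rot: [0.593, 0.389, -0.585, 0.393]
ft_force: [0.1, 0.4, 0.4]
grip_width: 0.0004
[462.0, 118.4]
446 black (88, 119, 11) red (124, 137) kkkkkk...RRRRRRRRRRRRRRRR..kkkkk....RRRRRRRRRRRRRR.wwwwwwwww
450 black (115, 119, 5) red (96, 137) ........RRRRRRRRRRRRRRR.wwwkkkkkwww.RRRRRRRRRRRRRR.wwwwwwwww
454 black (115, 119, 5) red (96, 137) wwwwwwwwRRRRRRRRRRRRRRR.ww.kkkkkwww.RRRRRRRRRRRRRR.wwwwwwww.
458 black (115, 119, 5) red (96, 137) wwww..w.RRRRRRRRRRRRRRRwww.kkkkkwww.RRRRRRRRRRRRRR.wwwwwwww.
462 black (115, 119, 5) red (96, 137) wwww..w.RRRRRRRRRRRRRRRwwwwkkkkkwww.RRRRRRRRRRRRRR.wwwwwwwww
466 black (115, 119, 5) red (96, 137) wwwwwww.RRRRRRRRRRRRRRRwww.kkkkkwww.RRRRRRRRRRRRRR.wwwwwwwww
470 black (115, 115, 1) red (96, 137) wwwwwww.RRRRRRRRRRRRRRRwww.k....www.RRRRRRRRRRRRRR.wwwwwwwww
474 black None red (96, 137) wwwwwww.RRRRRRRRRRRRRRRwwwwwwwwwwww.RRRRRRRRRRRRRR.wwwwwwwww
478 black None red (96, 135) wwwwwww.RRRRRRRRRRRRRRRwwwwwwwwwwww.RRRRRRRRRRRR..wwwwwwwwww
482 black None red (96, 109) wwwwwww.RRRRRRRRRRRRRR.wwwwwwwwwwwwwwwwwwwwwwwwwwwwwwwwwwwww
```

The pointer now spans rows 115–119 and the stripe 111–123, both centred on row 117.1. The hand is clear at 126 mm, so I'm handing in.

```bash
python3 -c "
from h import *
o=get_obs();print(o['ft_force'],o['time']);print(robot.hand_in())"
```

```text
[-0.08725486 -0.44120144 -0.19993538] 13.5
the job is handed in; nothing more can be done
None
```

The clamp is set: the black pointer lies centred on the white stripe of the gauge tab, and I have handed the job in. I rolled the wheel in five light strokes with the fingers shut: three of about 25 mm, one of about 14 mm and one of about 9 mm. The wrist force read 3–6.5 N at the points where I checked it.

- **Last check:** in the wrist picture from almost straight above, the pointer spans pixel rows 115–119 and the stripe rows 111–123. Both are centred at about row 117.1. At about 1.4 px per mm I put the offset under 0.5 mm, against the 2 mm allowed.
- **Hand clear:** the fingers were at 126 mm, past the fixed-jaw side of the wheel. The wrist force was down to noise (under 0.5 N) at 13.5 s.
- **Disagreements:** early on, the networks put the starting distance at about 18 mm in the wrist camera but about 30 mm in the scene and side cameras. I steered by the wrist picture's own pixels instead. One repositioning move also overshot by about 7 mm in the air, and I corrected it before touching the wheel.
- **Not checked:** I did not measure the racks, the tube or the gauge tab again at the end. The hand was not meant to touch any of them.

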